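# Reset a ratchet lift stand and pump it up to the mark

## Robot

A 6-joint arm with a two-finger parallel gripper is mounted at the origin on a cart in front of the work surface, level with it; the furniture and walls round the work are solid. World frame = base frame: x ahead of the robot, y to its left, z up, the work surface at z = 0. Lengths are in m, angles in rad, forces in N, time in s.
With the tool pointing down it reaches from about 0.325 to 0.9 m from the base axis. Payload 6.1 kg.
Tool frame: the origin (TCP) lies midway between the tips of the shut fingers; the grasp point (between the pads) lies 19 mm behind it; z points along the fingers, y is the line along which they close (so a half turn about z gives the same grasp; the last joint's range is limited). The gripper opens to 85 mm and grips with 20 to 120 N. Pads are 22 mm wide; open, the fingers measure 114 mm over their backs; the gripper's body (76 mm by 85 mm) begins 54 mm behind the grasp point. The pads swing forward as they close: fully open they stand 13 mm farther back than shut.
Start: joints at [0.983, 0.22, 1.526, -0, 1.395, -0.126], TCP at [0.278, 0.56, 0.231] pointing down, gripper open.
Joint ranges: [-2.98, 2.98], [-0.91, 2.08], [0.09, 2.57], [-1.24, 4.39], [0.2, 2.65], [-2.68, 2.68]. Speed limits (rad/s): [2.57, 2.57, 3.01, 3.14, 3.14, 3.14].

## Interface

Orientations are given as [roll, pitch, yaw] about the fixed x, y, z axes, in that order (R = Rz(yaw) Ry(pitch) Rx(roll)).
In Python, from plant import movep, move_l, set_joints, gripper_to, hold, inverse_kinematics, observe, get_image, get_calibration, Unreachable, job_done gives the robot as it stands. Calls block until the motion is done:
- movep(position, orientation): joint-space move of the TCP to a pose.
- move_l(position, feed=0.15, rotation=None, max_force=None): straight line of the TCP; rotation=None keeps the orientation; feed is the mean speed in m/s. With max_force (N) it stops when the force on the tool has changed by that much, and returns True; else False.
- set_joints(angles): joint-space move.
- gripper_to(opening, f_grip=None): finger opening in m; f_grip is the grip in N (None keeps the last); returns when the fingers have stopped.
- hold(seconds).
- inverse_kinematics(position, orientation): joint angles nearest the present ones, or None.
- observe(): the state.
- get_image(name): name is "scene" or "top"; returns (picture, depth): 400x640x3 uint8, red, green, blue; 400x640 float32, m along the optical axis (not along the pixel's ray), 0 where there is no reading.
- get_calibration(name): a dict with "intrinsics" (3x3 intrinsics, pixels), "dist_coeffs" ([k1, k2, p1, p2, k3] as OpenCV has them; the pictures are not rectified), "world_from_camera" (4x4, takes a point from camera to world coordinates). Camera axes: x right, y down, z forward; pixel columns grow to the right and rows downward; lengths in m; the calibration is good to about 2 mm. A picture is of the moment at which its call begins. get_calibration takes no time and is no camera call.
A pose or a line that the arm cannot do raises Unreachable and nothing moves.
- job_done(): hands the job in; it is judged then, once.
The state is a dict: "time_s": time; "q": joint angles; "joint_velocities": joint speeds; "joint_torque": joint torques, N m; "eef_pos": TCP position; "tcp_rot": TCP orientation; "ft_force": force on the tool from outside, world axes, zero at the start; "torque": the same for the moment, N m; "opening": finger opening in m; "grasp_force": force on a finger pad.
Only numpy, scipy, OpenCV 4.12 (cv2) and the standard library are available. Lean on these libraries where they do the work, as an engineer would, in place of code of your own. Each camera call takes 0.05 s, during which the arm holds its last target. There are 200 camera calls.

## Task

The lift stand has been left too high for the next job. With the red handle left fully up, press the orange release pad and keep it pressed until the table with the watch movement has sunk all the way down. Then take hold of the handle under the clear guard and pump it, full strokes down and up, until the yellow pointer of the table is level with the red mark or has just passed it and no higher, and leave the handle fully up; do not touch the table, the movement or the ratchet wheel, and leave the loupe and the two small tins where they stand.

Things in the scene. Friction and masses are not known exactly. Their poses are not given: they have to be found in the camera images.
- lift: Ratchet lift stand fixed to the bench: blue base 200 x 204 x 12 mm; origin at bench height, x to the back (the handle points to -x, to the robot), y left, z up. Axle at (0, -45, 100) mm along y; table at x -40 to 40, y 26 to 98 mm. Parts share its axes unless told. Round it: wall shelf 0.63 m above, upright panel at the right, lamp bar at x 0.45 to 0.56, y over 0.33, z 0.32 to 0.35 m (world).
- wheel: The steel ratchet wheel, 18 teeth, radius 46 mm, origin on the axle. Not to be touched.
- lever (a joint): Red lever turning about the axle: 0 = fully up (22 degrees above level), 0.698 rad = fully down. Friction holds it where it is left. Each stroke from below 0.1 to above 0.65 rad turns the wheel one tooth and lifts the table 8 mm, never two; the way up lifts nothing (the table settles 2 mm). Only in its top 0.05 rad is its pawl off the wheel, so that the pad can let the table down. Takes 4 to 8 N.
- grip (a point): Best holding point, on the axis of the black ribbed handle, 125 mm from the axle; at lever angle q it lies at x = -125 cos(0.384 - q), y = -57.5, z = 100 + 125 sin(0.384 - q) mm in the stand's frame. The handle is a round bar 16 mm thick along the lever, 88 to 148 mm from the axle. Its x, z axes turn with the lever.
- release_pad (a point): Middle of the top of the orange release pad, 24 x 26 mm, at (-150, -57.5, 55) mm in the stand's frame, at the front, below the end of the raised handle. A sprung pedal on the shaft of the holding pawl, 135 mm behind. Pressed down 20 to 28 mm (2 to 5 N) it frees the wheel; kept pressed, the table sinks by itself, braked, in about 2.5 s. Let go, it springs up and holds again. Solid stop at 32 mm.
- table: Aluminium lift table with rack, 80 x 72 x 8 mm, sliding straight up and down. Its origin is at z = 67 mm in the stand's frame when fully down; at the start it is 46 mm higher. The ratchet steps hold it at about 6, 14, 22, 30 and 38 mm up. Not to be touched.
- table_top (a point): Centre of the upper face of the table.
- pointer (a point): Tip of the yellow pointer sticking out to the front from the left front corner of the table, just left of the scale post.
- mark: Red clip on the scale post in front of the table; its origin is the centre of its thin level red line, the mark. It stands 19 to 36 mm above the place of the pointer when the table is fully down (so 3 to 5 strokes).
- movement: Watch movement in a steel casing ring, loose on the table, 54 x 56 x 18 mm; origin near the middle of its underside.
- grease: Round black grease tin with lid standing at the right in front of the stand, 34 mm wide, 30 mm high; origin under it. Stays where it is.
- eye_loupe: Black eye loupe standing at the left in front of the stand, 37 mm wide, 28 mm high; origin under it. Stays where it is.
- tin: Round aluminium screw tin standing in front of the handle, 44 mm wide, 15 mm high; origin under it. Stays where it is.
- guard_front (a point): Middle of the front lower edge of the clear guard with yellow rim, a level pane over the handle: in the stand's frame x -130 to -44, y -103 to -12, z 265 to 275 mm, on two posts of radius 5 mm at x -52, y -17 and -97 mm. It blocks the handle from straight above: reach in from the front with the tool tilted 32 to 50 degrees from vertical, fingers pointing down and away from the robot.
Not all that is in view belongs to the job. What is shaped like the movement but blue or turquoise is not meant.

How it is judged:
By the outcome, as a careful person would: the job done as asked, in the order asked, and still so for the second after the job is handed in, with the robot touching nothing.
It also fails if it takes over 72 s, if anything falls off the work surface, if the arm or the gripper's body presses on something with over 40 N, if the wrist force passes 120 N, or if a joint passes its speed limit or range.

## Working session

There is one attempt and no reset: what is moved stays moved. The work goes in short steps, each a Python script; the robot and the scene stay as the last script left them, time stands still between calls to the robot, and variables do not carry over. Pictures are saved under pics/ and viewed, at most 10 in all, crops included, and the job is handed in when it is done.

```bash
mkdir -p pics; ls
python3 - <<'E'
from plant import *
import cv2,numpy as np
for n in ("scene","top"):
    im,d=get_image(n); cv2.imwrite(f"pics/{n}0.png",cv2.cvtColor(im,cv2.COLOR_RGB2BGR)); np.save(f"pics/{n}0.npy",d)
    c=get_calibration(n); print(n,c["intrinsics"],c["dist_coeffs"],c["world_from_camera"])
print(observe())
E
```

```text
pics
scene [[390.04250065   0.         315.5491266 ]
 [  0.         390.04250065 202.04184158]
 [  0.           0.           1.        ]] [-0.03683456  0.          0.          0.          0.        ] [[ 0.66675765 -0.4557919   0.58965073  0.09046334]
 [-0.74495297 -0.43083883  0.50933583 -0.22553457]
 [ 0.02189329 -0.77886562 -0.62680861  0.69666076]
 [ 0.          0.          0.          1.        ]]
top [[511.53946885   0.         316.47892405]
 [  0.         511.53946885 197.84180538]
 [  0.           0.           1.        ]] [-0.11415251  0.          0.          0.          0.        ] [[-0.50562606 -0.83238808  0.22687524  0.34864232]
 [-0.86274756  0.488739   -0.12961804  0.33160728]
 [-0.00299027 -0.26127432 -0.96525996  1.27936301]
 [ 0.          0.          0.          1.        ]]
{'time_s': 0.1, 'q': array([ 9.82881395e-01,  2.21164319e-01,  1.52750933e+00, -1.44299616e-05,
        1.39470481e+00, -1.26069290e-01]), 'joint_velocities': array([-0.0002988 , -0.00318253, -0.0017377 ,  0.00116962,  0.00137693,
       -0.00135702]), 'joint_torque': array([-7.25813170e-04, -4.98243749e+01, -3.90547907e+01, -3.32321833e-04,
        5.63144495e-03,  1.13650844e-05]), 'eef_pos': array([0.27818205, 0.5590606 , 0.23029139]), 'tcp_rot': array([-3.13981924e+00, -2.10449585e-04,  2.67974937e+00]), 'ft_force': array([0.10063057, 0.90952566, 0.28856422]), 'torque': array([-0.00043517,  0.00418319,  0.04742441]), 'grasp_force': 0.0, 'opening': 0.08538114158375036}
```

View pics/scene0.png

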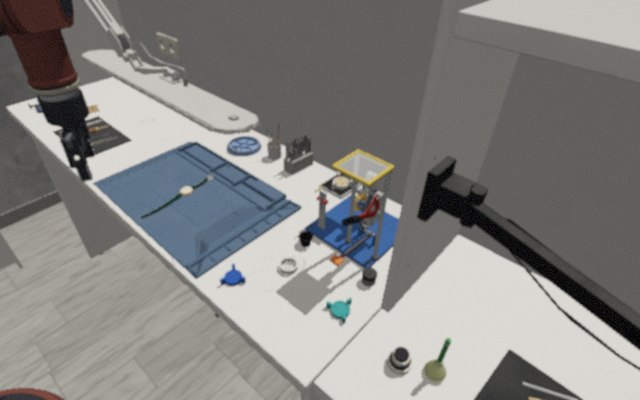

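View pics/top0.png

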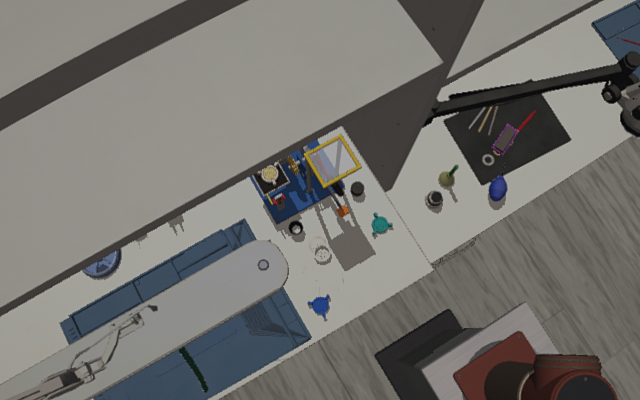

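The scene shows the stand at about (355,215), with the orange pad near (338,259), the guard at (363,165) and the red clip near (322,200). In the top view the pad is at (343,210) and the guard at (333,162). I'll enlarge both.

Run:
```python
import cv2
a=cv2.imread("pics/scene0.png")[145:295,290:410]; cv2.imwrite("pics/sc.png",cv2.resize(a,None,fx=4,fy=4,interpolation=cv2.INTER_CUBIC))
a=cv2.imread("pics/top0.png")[125:265,240:400]; cv2.imwrite("pics/tc.png",cv2.resize(a,None,fx=4,fy=4,interpolation=cv2.INTER_CUBIC))
```

```text
(no output)
```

View pics/sc.png

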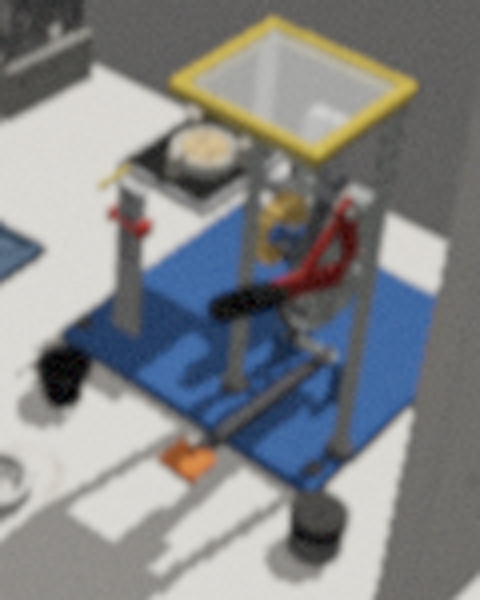

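View pics/tc.png

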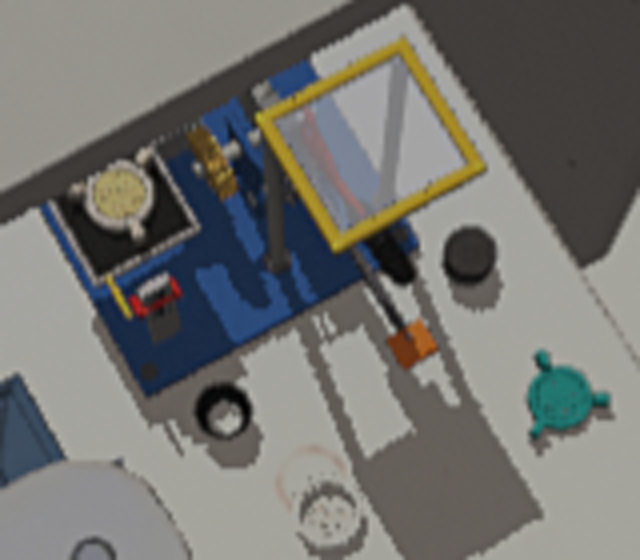

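```bash
cat > h.py <<'E'
import numpy as np,cv2
from plant import *
from scipy.optimize import least_squares
C={n:get_calibration(n) for n in("scene","top")}
OFF={"scene":(290,145),"top":(240,125)}
def proj(n,P):
    T=np.linalg.inv(C[n]["world_from_camera"]); r,_=cv2.Rodrigues(T[:3,:3])
    return cv2.projectPoints(np.atleast_2d(np.asarray(P,float)),r,T[:3,3],C[n]["intrinsics"],np.array(C[n]["dist_coeffs"]))[0][:,0]
def crop(n,uv): return np.array(OFF[n])+(np.atleast_2d(uv)+.5)/4-.5
def S2W(p,s):   # stand mm -> world m
    p=np.asarray(p,float)/1000; c,t=np.cos(s[2]),np.sin(s[2])
    return np.stack([s[0]+c*p[...,0]-t*p[...,1],s[1]+t*p[...,0]+c*p[...,1],p[...,2]],-1)
E
cat > fit.py <<'E'
from h import *
G=[(-130,-12,275),(-130,-103,275),(-44,-12,275),(-44,-103,275)]
pts={"top":[(g,u) for g,u in zip(G,[(338,248),(485,168),(258,117),(405,42)])]+[((-150,-57.5,55),(412,345)),((-100,102,12),(148,395))],
"scene":[(g,u) for g,u in zip(G,[(170,85),(318,160),(275,17),(418,85)])]+[((-150,-57.5,55),(188,460)),((-100,102,12),(68,335)),((-100,-102,12),(318,490))]}
def res(s): return np.concatenate([(proj(n,S2W([a for a,_ in p],s))-crop(n,[u for _,u in p])).ravel() for n,p in pts.items()])
b=min((least_squares(res,[.6,.1,y],loss="soft_l1") for y in np.arange(-3,3,.7)),key=lambda r:r.cost)
print(b.x,b.cost);print(res(b.x).reshape(-1,2).round(2))
np.save("stand.npy",b.x); s=b.x
def tri(ut,us):
    f=lambda P:np.concatenate([(proj("top",P)-crop("top",ut)).ravel(),(proj("scene",P)-crop("scene",us)).ravel()])
    r=least_squares(f,S2W((-60,60,100),s)); P=r.x; c,t=np.cos(s[2]),np.sin(s[2]); d=P[:2]-s[:2]
    return np.array([c*d[0]+t*d[1],-t*d[0]+c*d[1],P[2]])*1000,r.fun.round(2)
print("mark",tri((158,300),(128,220))); print("pointer tip",tri((127,315),(101,184)))
# nearby objects on bench from top crop
for n,u,z in (("grease",(470,250),.03),("loupe",(223,410),.028),("tin",(332,512),.015)):
    print(n,least_squares(lambda P:(proj("top",[P[0],P[1],z])-crop("top",u)).ravel(),[.5,.1]).x)
for nm,p in(("pad",(-150,-57.5,55)),("grip",(-115.9,-57.5,146.8)),("guardfront",(-130,-57.5,265))):print(nm,S2W(p,s))
E
python3 fit.py
```

```text
[ 0.72722338  0.18082688 -0.02727517] 19.534821439052426
[[-0.4   0.42]
 [ 1.28  0.07]
 [-0.4  -1.47]
 [ 0.77 -2.28]
 [ 0.23 -0.41]
 [ 0.84  3.85]
 [-0.26 -1.45]
 [-0.28 -0.8 ]
 [ 0.72 -0.38]
 [ 1.19 -0.22]
 [-0.18 -0.79]
 [-4.98 -0.35]
 [-5.03  3.04]]
mark (array([-62.68367609,  70.0702228 , 102.70536493]), array([ 0., -0., -0.,  0.]))
pointer tip (array([-66.32576775,  90.90836402, 120.87802184]), array([ 0.04, -0.29, -0.29,  0.08]))
grease [0.61428276 0.06030519]
loupe [0.60408501 0.24732702]
tin [0.51606214 0.22012068]
pad [0.57571104 0.12743903 0.055     ]
grip [0.60979836 0.12650907 0.1468    ]
guardfront [0.59570361 0.1268936  0.265     ]
```

```bash
python3 - <<'E'
s=open("fit.py").read()
s=s.replace('''def res(s): return''','''def res(s):
  B=lambda a:np.array(a)+((s[3]*1000,s[4]*1000,0) if a[2]==12 else 0)
  return''').replace("S2W([a for a,_ in p],s)","S2W([B(a) for a,_ in p],s)").replace("[.6,.1,y]","[.6,.1,y,0,0]")
s+='''
for n in C:
    d=np.load(f"pics/{n}0.npy"); K=C[n]["intrinsics"]; W=C[n]["world_from_camera"]
    for nm,p in(("pad",(-150,-57.5,55)),("grip",(-138,-57.5,158))):
        u=proj(n,S2W(p,s))[0]; i=np.rint(u).astype(int); z=np.median(d[i[1]-1:i[1]+2,i[0]-1:i[0]+2])
        x=cv2.undistortPoints(u.reshape(1,1,2),K,np.array(C[n]["dist_coeffs"]))[0,0]
        print(n,nm,((u-OFF[n]+.5)*4).round(),W[:3,:3]@(np.r_[x,1]*z)+W[:3,3],S2W(p,s))
'''
open("fit.py","w").write(s)
E
python3 fit.py
```

```text
[ 0.72495381  0.18301474 -0.00725917  0.01484749 -0.00441205] 5.877799578836221
[[ 0.3   1.16]
 [ 1.53  0.07]
 [-0.45 -0.38]
 [ 0.31 -1.91]
 [ 0.77 -0.18]
 [ 0.3  -0.47]
 [-0.77 -0.95]
 [-0.16 -0.64]
 [-0.37 -0.24]
 [ 0.59 -0.42]
 [-0.23 -0.31]
 [-1.   -1.58]
 [ 0.19  0.52]]
mark (array([-58.9832985 ,  69.13945618, 102.70536493]), array([ 0., -0., -0.,  0.]))
pointer tip (array([-62.20759213,  90.0463185 , 120.87802184]), array([ 0.04, -0.29, -0.29,  0.08]))
grease [0.61428276 0.06030519]
loupe [0.60408501 0.24732702]
tin [0.51606214 0.22012068]
pad [0.57454037 0.12660512 0.055     ]
grip [0.60863947 0.12635758 0.1468    ]
guardfront [0.59453984 0.12645993 0.265     ]
scene pad [188. 459.] [0.57474012 0.12675042 0.05473522] [0.57454037 0.12660512 0.055     ]
scene grip [213. 311.] [0.58852275 0.12792507 0.15584711] [0.58654005 0.12651801 0.158     ]
top pad [416. 345.] [0.57455278 0.12659385 0.05493273] [0.57454037 0.12660512 0.055     ]
top grip [413. 284.] [ 6.20114606e-01  9.75737171e-02 -2.58183833e-04] [0.58654005 0.12651801 0.158     ]
```

```bash
cat >> h.py <<'E'
try: s=np.load("stand.npy")
except OSError: s=None
def ori(t,flip=0):   # tool tilted t deg from vertical, fingers down and away along stand x; closing along y
    R=np.array([[np.cos(s[2]),-np.sin(s[2]),0],[np.sin(s[2]),np.cos(s[2]),0],[0,0,1]])
    from scipy.spatial.transform import Rotation as Ro
    M=R@Ro.from_euler("xyz",[np.pi,-np.radians(t),0]).as_matrix()
    if flip: M=M@np.diag([-1,-1,1.])
    return Ro.from_matrix(M).as_euler("xyz"), M[:,2]
def gripW(q): a=.384-q; return S2W((-125*np.cos(a),-57.5,100+125*np.sin(a)),s)
E
python3 - <<'E'
from h import *
np.set_printoptions(precision=3,suppress=True)
pad=S2W((-152,-57.5,55),s)
for f in(0,1):
    o,z=ori(40,f)
    for nm,p in(("prepad",pad-.12*z),("pad",pad+[0,0,-.024]),("grip",gripW(0)+.019*z),("pregrip",gripW(0)-.10*z),("down",gripW(.698)+.019*z)):
        print(f,nm,p,o,inverse_kinematics(p,o))
for az,yaw in((1.1,0),(.3,0),(1.1,2.68),(.3,3.1),(.3,1.9)):
    print(az,yaw,inverse_kinematics([.43*np.cos(az),.43*np.sin(az),.25],[np.pi,0,yaw]))
E
```

```text
0 prepad [0.495 0.127 0.147] [ 3.142 -0.698 -0.007] [ 0.173 -0.437  2.449 -0.266  0.453  1.949]
0 pad [0.573 0.127 0.031] [ 3.142 -0.698 -0.007] None
0 grip [0.621 0.126 0.132] [ 3.142 -0.698 -0.007] [ 0.119 -0.045  2.173 -0.254  0.329  1.909]
0 pregrip [0.544 0.127 0.223] [ 3.142 -0.698 -0.007] [ 0.147 -0.409  2.275 -0.179  0.591  1.838]
0 down [0.618 0.126 0.047] [ 3.142 -0.698 -0.007] None
1 prepad [0.495 0.127 0.147] [3.142 0.698 3.134] [ 0.173 -0.437  2.449 -0.266  0.453 -1.192]
1 pad [0.573 0.127 0.031] [3.142 0.698 3.134] None
1 grip [0.621 0.126 0.132] [3.142 0.698 3.134] [ 0.119 -0.045  2.173 -0.254  0.329 -1.233]
1 pregrip [0.544 0.127 0.223] [3.142 0.698 3.134] [ 0.147 -0.409  2.275 -0.179  0.591 -1.303]
1 down [0.618 0.126 0.047] [3.142 0.698 3.134] None
1.1 0 [ 0.916 -0.28   1.98  -0.     1.441  2.487]
0.3 0 [ 0.116 -0.28   1.98  -0.     1.441  1.687]
1.1 2.68 [ 0.916 -0.28   1.98   0.     1.441 -0.193]
0.3 3.1 [ 0.116 -0.28   1.98   0.     1.441 -1.413]
0.3 1.9 [ 0.116 -0.28   1.98   0.     1.441 -0.213]
```

Run:
```python
from h import *
np.set_printoptions(precision=3,suppress=True)
pad=S2W((-152,-57.5,55),s)
for t in range(16,54,3):
    o,z=ori(t,1); F=lambda p:inverse_kinematics(p,o) is not None
    q=inverse_kinematics(gripW(.70)+.019*z,o)
    print(t,"pad",F(pad),F(pad-[0,0,.026]),"pre",F(pad-.1*z),"grip",[F(gripW(a)+.019*z) for a in(-.03,.2,.4,.6,.71)],"in",F(gripW(0)-.08*z),q)
```

```text
16 pad True True pre True grip [True, True, True, True, True] in True [ 0.092  0.248  1.909 -0.042  0.708 -1.443]
19 pad True True pre True grip [True, True, True, True, True] in True [ 0.095  0.224  1.949 -0.056  0.639 -1.429]
22 pad True True pre True grip [True, True, True, True, True] in True [ 0.099  0.203  1.989 -0.073  0.569 -1.411]
25 pad True True pre True grip [True, True, True, True, True] in True [ 0.102  0.184  2.027 -0.096  0.498 -1.387]
28 pad True True pre True grip [True, True, True, True, True] in True [ 0.105  0.168  2.064 -0.128  0.426 -1.355]
31 pad True True pre True grip [True, True, True, True, True] in True [ 0.109  0.155  2.1   -0.173  0.354 -1.308]
34 pad True True pre True grip [True, True, True, True, True] in True [ 0.113  0.145  2.134 -0.244  0.28  -1.236]
37 pad True False pre True grip [True, True, True, True, True] in True [ 0.116  0.139  2.167 -0.368  0.207 -1.111]
40 pad False False pre True grip [True, True, True, False, False] in True None
43 pad False False pre True grip [True, True, False, False, False] in True None
46 pad False False pre True grip [False, False, False, False, False] in True None
49 pad False True pre False grip [False, False, False, False, False] in True None
52 pad True True pre False grip [False, False, False, True, True] in True [0.136 0.175 2.294 3.6   0.256 1.214]
```

Run:
```python
from h import *
np.set_printoptions(precision=4,suppress=True)
gripper_to(0.0)
for az,y in((1.1,2.68),(.3,3.1)): movep([.43*np.cos(az),.43*np.sin(az),.25],[np.pi,0,y])
o,z=ori(34,1); P=S2W((-146,-57.5,55),s)
movep(P-.10*z,o)
move_l(P+[0,0,.018],feed=.12)
hold(.3); f0=observe()["ft_force"]
hit=move_l(P+[0,0,-.012],feed=.02,max_force=2)
st=observe(); print(hit,st["eef_pos"],P,st["ft_force"]-f0,st["time_s"],st["opening"])
```

```text
True [0.5781 0.1265 0.0567] [0.5785 0.1266 0.055 ] [1.5484 0.0096 0.9394] 5.8333 -3.4398952287688628e-06
```

Run:
```python
from h import *
np.set_printoptions(precision=4,suppress=True)
p=observe()["eef_pos"]; o,z=ori(34,1)
move_l([p[0],p[1],.0335],feed=.04); st=observe(); print(st["eef_pos"],st["ft_force"],st["time_s"])
hold(2.8); st=observe(); print(st["eef_pos"],st["ft_force"])
im,d=get_image("scene"); a=cv2.cvtColor(im,cv2.COLOR_RGB2BGR)[145:295,290:410]; cv2.imwrite("pics/sc1.png",cv2.resize(a,None,fx=4,fy=4,interpolation=cv2.INTER_CUBIC))
im,d=get_image("top"); a=cv2.cvtColor(im,cv2.COLOR_RGB2BGR)[125:265,240:400]; cv2.imwrite("pics/tc1.png",cv2.resize(a,None,fx=4,fy=4,interpolation=cv2.INTER_CUBIC))
```

```text
[0.5777 0.1264 0.033 ] [-1.723   0.063   1.1224] 6.5667
[0.5781 0.1265 0.0335] [-1.6908  0.0848  1.0408]
```

View pics/sc1.png

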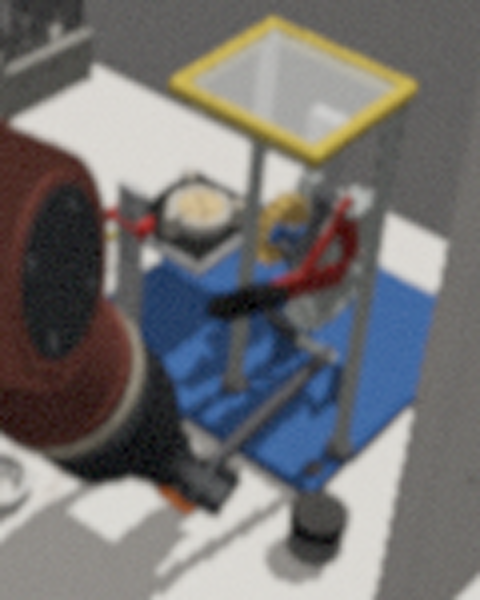

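The table has sunk (its front corner went from (200,212) to (197,268) in the crop), and the handle is still up. Before letting go I'll use depth to check it is no longer moving.

```bash
cat >> h.py <<'E'
def mov_h(d,n="top"):   # height of highest region over table area
    K=C[n]["intrinsics"];W=C[n]["world_from_camera"]
    v,u=np.mgrid[0:400,0:640]; x=cv2.undistortPoints(np.stack([u,v],-1).reshape(-1,1,2).astype(float),K,np.array(C[n]["dist_coeffs"]))[:,0]
    P=(np.c_[x,np.ones(len(x))]*d.reshape(-1,1))@W[:3,:3].T+W[:3,3]
    c=S2W((0,62,0),s); m=(np.hypot(P[:,0]-c[0],P[:,1]-c[1])<.013)&(P[:,2]>.04)&(P[:,2]<.2)
    return np.median(P[m,2]),m.sum()
E
python3 - <<'E'
from h import *
np.set_printoptions(precision=4,suppress=True)
print([mov_h(np.load(f"pics/{n}0.npy"),n) for n in C])
for k in range(2):
    print([mov_h(get_image(n)[1],n) for n in C]); hold(.5)
p=observe()["eef_pos"]; o,z=ori(34,1)
move_l(p+[0,0,.04],feed=.1)
P=gripW(0)-.09*ori(36,1)[1]
move_l(p-.13*z+[0,0,.03],feed=.2)
print([mov_h(get_image(n)[1],n) for n in C],observe()["time_s"])
E
```

```text
[(np.float64(0.13103457737855684), np.int64(50)), (np.float64(0.13122768569979681), np.int64(92))]
[(np.float64(0.08432943625988065), np.int64(51)), (np.float64(0.0845704028483103), np.int64(80))]
[(np.float64(0.08480514268101058), np.int64(48)), (np.float64(0.08455909496905745), np.int64(84))]
[(np.float64(0.08462157905907647), np.int64(48)), (np.float64(0.08486097884737687), np.int64(87))] 12.075
```

Run:
```python
from h import *
np.set_printoptions(precision=4,suppress=True)
gripper_to(.045,40)
o,z=ori(36,1)
movep(gripW(0)-.09*z,o)
hit=move_l(gripW(0)+.019*z,feed=.12,max_force=15)
st=observe(); print(hit,st["eef_pos"],gripW(0)+.019*z,st["ft_force"])
gripper_to(.0,40); hold(.2)
st=observe(); print(st["eef_pos"],st["opening"],st["grasp_force"],st["ft_force"],st["time_s"])
im,d=get_image("scene"); a=cv2.cvtColor(im,cv2.COLOR_RGB2BGR)[145:295,290:410]; cv2.imwrite("pics/sc2.png",cv2.resize(a,None,fx=4,fy=4,interpolation=cv2.INTER_CUBIC))
```

```text
False [0.6197 0.1264 0.1318] [0.6198 0.1263 0.1315] [ 0.0786  0.4543 -0.6034]
[0.6199 0.1273 0.1324] 0.01488929001532584 38.901143074035645 [-2.6507  5.5015  3.5741] 14.5833
```

View pics/sc2.png

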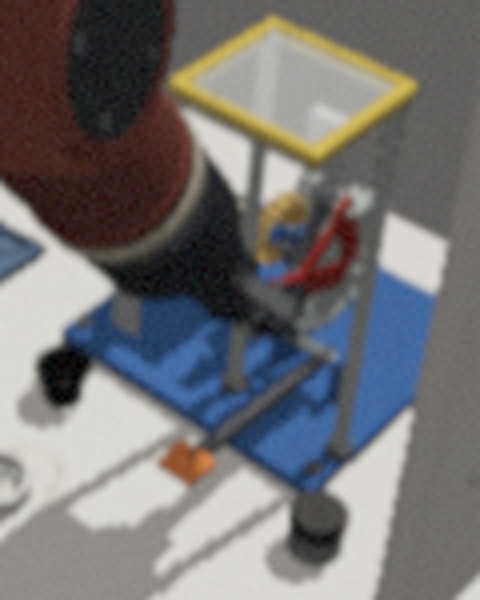

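```bash
cat >> h.py <<'E'
def arc(a,b,n=5,feed=.08,mf=None):
    o,z=ori(36,1)
    for q in np.linspace(a,b,n+1)[1:]:
        h=move_l(gripW(q)+.019*z+[0,.001,0],feed=feed,max_force=mf)
        if h: break
    st=observe(); e=st["eef_pos"]-.019*z; c,t=np.cos(s[2]),np.sin(s[2]); d=e[:2]-s[:2]
    ang=.384-np.arctan2(e[2]-.1,-(c*d[0]+t*d[1])); r=np.hypot(e[2]-.1,c*d[0]+t*d[1])
    print("q %.3f r %.4f"%(ang,r),"F",st["ft_force"].round(1),"grip %.0f"%st["grasp_force"],"t %.1f"%st["time_s"],"h",[round(mov_h(get_image(n)[1],n)[0],4) for n in("top",)],h)
E
python3 - <<'E'
from h import *
arc(0,.35,3); arc(.35,.69,3); arc(.69,0.0,5)
E
```

```text
q 0.345 r 0.1244 F [ 4.6  2.7 -1.1] grip 39 t 15.6 h [np.float64(0.0857)] False
q 0.689 r 0.1247 F [4.2 2.7 1.3] grip 39 t 16.7 h [np.float64(0.0926)] False
q 0.054 r 0.1273 F [-3.5  6.  -4.6] grip 43 t 18.5 h [np.float64(0.0913)] False
```

Run:
```python
from h import *
hold(.5); arc(0.0,-.01,1)
arc(0,.35,3); arc(.35,.69,3); arc(.69,-.01,5);hold(.3); arc(-.01,-.015,1)
```

```text
q 0.041 r 0.1273 F [-4.8  6.3 -4.5] grip 43 t 19.3 h [np.float64(0.0911)] False
q 0.355 r 0.1257 F [-2.9  5.   0.7] grip 41 t 20.4 h [np.float64(0.0948)] False
q 0.686 r 0.1243 F [0.6 4.7 0.2] grip 39 t 21.4 h [np.float64(0.1018)] False
q 0.032 r 0.1270 F [-1.1  8.2 -5.5] grip 44 t 23.3 h [np.float64(0.0995)] False
q 0.020 r 0.1269 F [-2.4  5.9 -3.8] grip 43 t 23.9 h [np.float64(0.0998)] False
```

Run:
```python
from h import *
arc(0,.35,3); arc(.35,.69,3); arc(.69,-.01,5);hold(.2); arc(-.01,-.03,1)
gripper_to(.045,40)
o,z=ori(36,1); p=observe()["eef_pos"]
move_l(p-.11*z,feed=.15)
movep([.44,.02,.27],ori(36,1)[0])
V=[]
for n in ("scene","top"):
    im,d=get_image(n); a=cv2.cvtColor(im,cv2.COLOR_RGB2BGR)
    x,y,w,h=(305,175,50,60) if n=="scene" else (250,150,50,60)
    V.append(cv2.resize(a[y:y+h,x:x+w],None,fx=8,fy=8,interpolation=cv2.INTER_CUBIC)); print(mov_h(d,n))
cv2.imwrite("pics/m3.png",np.hstack(V)); print(observe()["time_s"])
```

```text
q 0.347 r 0.1251 F [-0.5  5.7 -0.1] grip 42 t 25.0 h [np.float64(0.1026)] False
q 0.684 r 0.1241 F [ 0.4  5.2 -0.3] grip 41 t 26.0 h [np.float64(0.1102)] False
q 0.021 r 0.1265 F [ 0.2  7.  -6.9] grip 43 t 27.9 h [np.float64(0.1075)] False
q -0.005 r 0.1263 F [-1.6  6.4 -4.1] grip 42 t 28.4 h [np.float64(0.1073)] False
(np.float64(0.10689173962078946), np.int64(49))
(np.float64(0.10782562737650414), np.int64(89))
30.5333
```

View pics/m3.png

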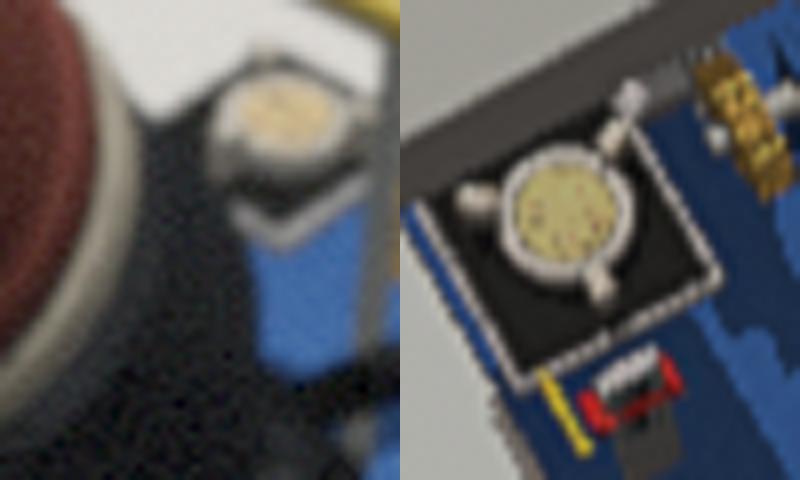

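The top half shows the table raised with the pointer beside the red clip, but the arm blocks the scene view. I'll swing it left to clear the view.

Run:
```python
from h import *
az=.95; movep([.42*np.cos(az),.42*np.sin(az),.27],[np.pi,0,2.9])
V=[]
for n in ("scene","top"):
    I=[get_image(n) for _ in range(4)]; im=np.mean([i[0] for i in I],0).astype(np.uint8); d=I[0][1]; a=cv2.cvtColor(im,cv2.COLOR_RGB2BGR); np.save(f"pics/{n}m.npy",np.median([i[1] for i in I],0))
    x,y,w,h=(305,175,40,40) if n=="scene" else (255,180,40,40)
    V.append(cv2.resize(a[y:y+h,x:x+w],None,fx=10,fy=10,interpolation=cv2.INTER_CUBIC)); print(mov_h(d,n))
cv2.imwrite("pics/m4.png",np.hstack(V)); print(observe()["time_s"])
```

```text
(np.float64(0.10687034195667977), np.int64(47))
(np.float64(0.10732092930084614), np.int64(87))
32.3167
```

View pics/m4.png

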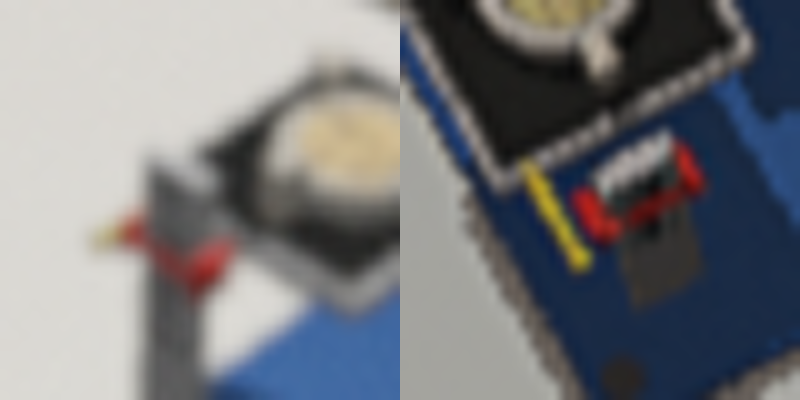

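Run:
```python
from h import *
np.set_printoptions(precision=1,suppress=True)
def tri(us,ut):
    us=np.array([305,175])+(np.array(us)+.5)/10-.5; ut=np.array([255,180])+(np.array(ut)-[400,0]+.5)/10-.5
    f=lambda P:np.concatenate([(proj("top",P)-ut).ravel(),(proj("scene",P)-us).ravel()])
    r=least_squares(f,S2W((-60,60,100),s)); P=r.x; c,t=np.cos(s[2]),np.sin(s[2]); d=P[:2]-s[:2]
    return np.array([c*d[0]+t*d[1],-t*d[0]+c*d[1],P[2]])*1000,r.fun.round(2)
for k,a in dict(tip=((97,239),(582,265)),left=((130,228),(594,217)),right=((215,266),(690,168)),mid=((172,250),(642,195)),bar=((178,258),(643,205))).items(): print(k,*tri(*a))
# depth of clip and pointer by colour in top/scene
for n in C:
    d=np.load(f"pics/{n}m.npy"); K=C[n]["intrinsics"];W=C[n]["world_from_camera"]
    im=get_image(n)[0].astype(int); R,G,B=im[...,0],im[...,1],im[...,2]
    for nm,m in(("red",(R>110)&(G<R*.45)&(B<R*.5)),("yel",(R>120)&(G>R*.7)&(B<R*.5))):
        v,u=np.nonzero(m&(d>0)); x=cv2.undistortPoints(np.stack([u,v],-1).reshape(-1,1,2).astype(float),K,np.array(C[n]["dist_coeffs"]))[:,0]
        P=(np.c_[x,np.ones(len(x))]*d[v,u][:,None])@W[:3,:3].T+W[:3,3]
        D=P[:,:2]-s[:2]; c,t=np.cos(s[2]),np.sin(s[2]); Q=np.c_[c*D[:,0]+t*D[:,1],-t*D[:,0]+c*D[:,1],P[:,2]]*1000
        k=(abs(Q[:,0]+60)<25)&(abs(Q[:,1]-75)<30)&(Q[:,2]>60)&(Q[:,2]<130); print(n,nm);print(np.c_[u,v,Q][k])
```

```text
tip [-63.7  89.5  97.8] [ 0.  -0.1 -0.1  0. ]
left [-57.1  82.5 102. ] [-0.1  0.5  0.5 -0.1]
right [-57.6  56.2 104.3] [ 0. -0. -0.  0.]
mid [-57.5  69.5 102.1] [-0.   0.2  0.2 -0.1]
bar [-57.7  69.3  99.2] [ 0.1 -0.5 -0.5  0.1]
scene red
[[325.  201.  -59.4  57.9 104.8]
 [326.  201.  -57.6  56.3 104.7]
 [324.  202.  -64.1  57.  104.9]
 [325.  202.  -62.5  55.2 105. ]
 [326.  202.  -59.4  54.6 103.6]]
scene yel
[]
top red
[[283.  195.  -54.4  55.8 105.7]
 [283.  196.  -56.4  57.  105.1]
 [283.  197.  -58.8  58.2 105.8]
 [284.  197.  -59.6  56.1 104.6]
 [284.  198.  -61.9  57.3 104.8]
 [273.  199.  -51.7  81.3 107.6]
 [274.  199.  -51.4  79.  102.2]
 [273.  200.  -53.3  82.4 105.8]
 [274.  200.  -54.5  80.4 105.8]
 [273.  201.  -55.3  83.6 105.1]
 [274.  201.  -56.6  81.5 105.3]
 [275.  201.  -56.6  79.2 101.2]
 [274.  202.  -58.5  82.7 104.7]
 [275.  202.  -59.9  80.6 105.2]
 [276.  202.  -59.9  78.3 100.9]
 [274.  203.  -59.6  83.6 100.8]
 [275.  203.  -60.8  81.5 100.5]
 [276.  203.  -57.2  78.5  82.7]]
top yel
[[268.  197.  -38.4  88.8  97.3]
 [268.  198.  -40.6  90.   97. ]
 [269.  198.  -41.7  87.9  96.9]
 [269.  199.  -44.2  89.1  97.8]
 [269.  200.  -45.5  90.1  94.7]
 [270.  200.  -47.1  88.1  96.3]
 [270.  201.  -50.1  89.5  99.1]
 [270.  202.  -52.2  90.6  98.9]
 [271.  202.  -52.7  88.4  96.6]
 [271.  203.  -55.3  89.7  97.9]
 [271.  204.  -57.1  90.8  96.8]
 [272.  204.  -58.5  88.8  97.3]
 [272.  205.  -61.1  90.   98.9]
 [273.  205.  -62.2  87.9  98.5]
 [272.  206.  -62.5  91.1  96.2]]
```

The pointer is at about z 97.4 mm and the mark at about 102, so one more stroke (+8 mm) just passes it. That makes four in all.

Run:
```python
from h import *
np.set_printoptions(precision=4,suppress=True)
movep([.43*np.cos(.3),.43*np.sin(.3),.25],[np.pi,0,3.1])
o,z=ori(36,1)
movep(gripW(0)-.09*z,o)
print(move_l(gripW(0)+.019*z+[0,.001,0],feed=.12,max_force=15))
gripper_to(.0,40); hold(.2); print(observe()["opening"])
arc(0,.35,3); arc(.35,.69,3); arc(.69,-.01,5);hold(.3); arc(-.01,-.035,1); hold(.3)
gripper_to(.045,40)
p=observe()["eef_pos"]; move_l(p-.11*z,feed=.15)
movep([.43*np.cos(.3),.43*np.sin(.3),.27],[np.pi,0,3.1])
az=.95; movep([.42*np.cos(az),.42*np.sin(az),.27],[np.pi,0,2.9])
print([mov_h(get_image(n)[1],n) for n in C],observe()["time_s"])
im,d=get_image("scene"); a=cv2.cvtColor(im,cv2.COLOR_RGB2BGR)[145:295,290:410]; cv2.imwrite("pics/sc5.png",cv2.resize(a,None,fx=4,fy=4,interpolation=cv2.INTER_CUBIC))
```

```text
False
0.014537173891594887
q 0.343 r 0.1243 F [3.9 3.  1. ] grip 41 t 36.9 h [np.float64(0.1113)] False
q 0.688 r 0.1246 F [0.1 2.1 4.8] grip 43 t 37.9 h [np.float64(0.118)] False
q 0.034 r 0.1267 F [-3.   5.5 -4.5] grip 42 t 39.8 h [np.float64(0.1151)] False
q 0.007 r 0.1265 F [-3.9  6.  -2.2] grip 41 t 40.4 h [np.float64(0.1155)] False
[(np.float64(0.1148520253701536), np.int64(51)), (np.float64(0.11514710903548242), np.int64(84))] 43.975
```

View pics/sc5.png

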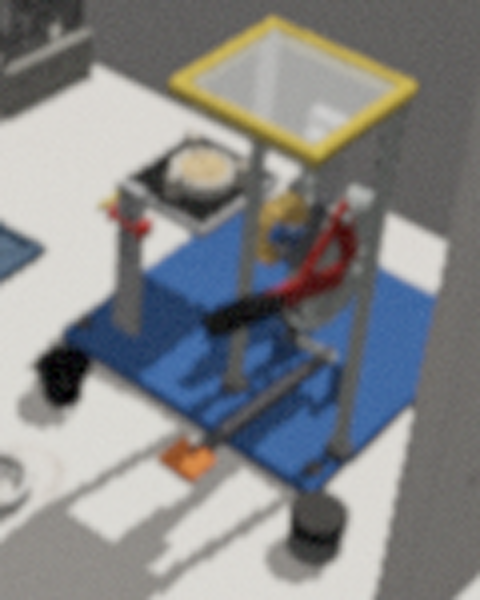

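The pointer is now just above the clip, but the handle tip sits about 12 crop pixels lower than at the start, so it isn't fully up. I'll regrip it and raise it to its stop.

```bash
cat >> h.py <<'E'
def lever():   # lever angle from dark handle points in the scene depth
    im,d=get_image("scene"); return lev(im.astype(int),d)
def lev(im,d):
    n="scene"; K=C[n]["intrinsics"];W=C[n]["world_from_camera"]
    v,u=np.mgrid[0:400,0:640]; x=cv2.undistortPoints(np.stack([u,v],-1).reshape(-1,1,2).astype(float),K,np.array(C[n]["dist_coeffs"]))[:,0]
    P=(np.c_[x,np.ones(len(x))]*d.reshape(-1,1))@W[:3,:3].T+W[:3,3]
    D=P[:,:2]-s[:2]; c,t=np.cos(s[2]),np.sin(s[2]); X=(c*D[:,0]+t*D[:,1])*1e3; Y=(-t*D[:,0]+c*D[:,1])*1e3; Z=P[:,2]*1e3
    r=np.hypot(X,Z-100); m=(abs(Y+57.5)<12)&(r>92)&(r<146)&(X<-60)&(Z>65)&(im.reshape(-1,3).max(1)<70)
    return np.median(.384-np.arctan2(Z[m]-100,-X[m])),m.sum()
E
python3 - <<'E'
from h import *
print("start",lev(cv2.imread("pics/scene0.png").astype(int),np.load("pics/scene0.npy")),"now",lever())
movep([.43*np.cos(.3),.43*np.sin(.3),.25],[np.pi,0,3.1])
o,z=ori(36,1); g=lambda q:gripW(q)+.019*z+[0,.001,0]
movep(gripW(.05)-.09*z,o)
print(move_l(g(.05),feed=.12,max_force=15))
gripper_to(.0,50); hold(.2); st=observe(); print(st["opening"],st["ft_force"])
for q in(0,-.05,-.09,-.13):
    h=move_l(g(q),feed=.03,max_force=18); st=observe(); print(q,h,st["ft_force"],st["eef_pos"]-g(0))
    if h: break
gripper_to(.045,40)
p=observe()["eef_pos"]; move_l(p-.11*z,feed=.15)
movep([.43*np.cos(.3),.43*np.sin(.3),.27],[np.pi,0,3.1])
az=.95; movep([.42*np.cos(az),.42*np.sin(az),.27],[np.pi,0,2.9])
print("now",lever(),[mov_h(get_image(n)[1],n) for n in C],observe()["time_s"])
im,d=get_image("scene"); a=cv2.cvtColor(im,cv2.COLOR_RGB2BGR)[145:295,290:410]; cv2.imwrite("pics/sc6.png",cv2.resize(a,None,fx=4,fy=4,interpolation=cv2.INTER_CUBIC))
E
```

```text
start (np.float64(-0.03594839701242919), np.int64(107)) now (np.float64(0.024875756790272735), np.int64(114))
False
0.014367999838071967 [-5.81152545  0.47884809  4.60763207]
0 False [-2.3889301  0.9173841 -1.1561895] [-0.00060801  0.00011624 -0.00075006]
-0.05 True [ 4.4211479   1.88590093 -2.11335082] [0.00089811 0.00013505 0.00303091]
now (np.float64(-0.033112049612805616), np.int64(111)) [(np.float64(0.1154587948171567), np.int64(50)), (np.float64(0.11512947894847325), np.int64(86))] 51.475
```

View pics/sc6.png

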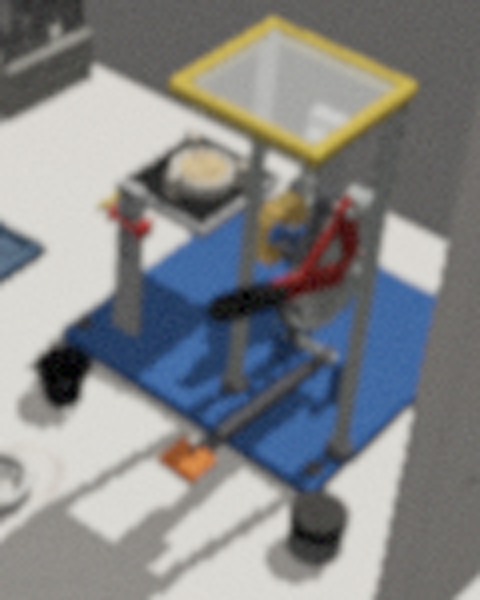

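The handle is back where it started (213,305), and the pointer at (105,203) is just above the red clip. The loupe and both tins haven't moved.

```bash
python3 -c "
from plant import *
print(job_done())"
```

```text
the job is handed in; nothing more can be done
None
```

I handed the job in at about 51 s of the 72 s limit: the table was let all the way down, then pumped up with four full strokes, so the pointer stands about 3 mm above the red mark, and the handle is back fully up.

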